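Bolt the lock box shut

TASK

Lock the blue movement box for the night: hold the red spring catch down with one fingertip and, keeping it down, push the brass tab with the other fingertip so that the bolt slides fully home into the dark keeper. Then let go, so that the catch springs all the way up again and locks the bolt. Only press and push: do not force the bolt past a raised catch, and leave the loose things beside the box where they are.

Things in the scene. Friction and masses are not known exactly. Their poses are not given: they have to be found in the camera images.
- lock_box: flat blue steel box, fixed to the bench, 116 (x) x 156 (y) x 40 mm high, aluminium plate on top; origin at the centre of its underside; z up. On top, both running along y: red catch bar at box x = -26 mm, steel bolt with brass tab at box x = +28 mm. +y is the way the bolt slides shut, to the dark keeper (14 mm high) at the +y end
- catch_top (a point): centre of the upper face of the red catch bar, 24 mm (x) x 84 mm (y); when up it stands 20 mm above the box top (60 mm above the bench). It can be pressed anywhere along its length and sinks straight down without tilting. Axes as the box
- catch (a joint): how far the catch bar is pressed down, m: 0 = sprung up, 0.008 = hard stop. Spring 2.4 N at first, 5.6 N at the bottom. Its steel tongue blocks the bolt both ways until the bar is over 0.004 down (press 0.006 to 0.007). The bolt's comb has notches at bolt values 0, 0.016 and 0.032; let up on the way, the tongue stops the bolt in the middle notch
- bolt_tab (a point): middle of the top edge of the upright brass tab, 36 mm above the box top (76 mm above the bench); the tab is 26 mm wide (x), 8 mm thick (y) and moves with the bolt. On the tab's -y side nothing on the bolt's line rises more than 8 mm above the box top, so a fingertip has free room there. Axes as the box
- bolt_tab_back (a point): middle of the tab's rear face, the one that is pushed (it looks to -y of the box), 26 mm above the box top. Axes as the box
- bolt (a joint): how far the bolt is slid towards the keeper, m: 0 = drawn back (start), 0.032 = fully home against its stop. Friction about 2 N; it stays where it is left
- eye_loupe: loose black eye loupe, 32 mm across, 28 mm high, beside the box; origin at the centre of its underside. Leave alone
- flat_case: loose flat clear box with a printed card, 50 x 66 x 11 mm, beside the box; origin at the centre of its underside. Leave alone
- putty_pot: loose little red pot with a pale cap, 22 mm across, 18 mm high, beside the box; origin at the centre of its underside. Leave alone

How it is judged:
By the outcome, as a careful person would: the job done as asked, in the order asked, and still so for the second after the job is handed in, with the robot touching nothing.
It also fails if it takes over 32 s, if anything falls off the work surface, if the arm or the gripper's body presses on something with over 40 N, if the wrist force passes 120 N, or if a joint passes its speed limit or range.

ROBOT

A 6-joint arm with a two-finger parallel gripper is mounted at the origin on a cart in front of the work surface, level with it; the furniture and walls round the work are solid. World frame = base frame: x ahead of the robot, y to its left, z up, the work surface at z = 0. Lengths are in m, angles in rad, forces in N, time in s.
With the tool pointing down it reaches from about 0.325 to 0.925 m from the base axis. Payload 3.1 kg.
Tool frame: the origin (TCP) lies midway between the tips of the shut fingers; the grasp point (between the pads) lies 19 mm behind it (r.grip_point_offset is the distance from the TCP to the grasp point, in m); z points along the fingers, y is the line along which they close (so a half turn about z gives the same grasp; the last joint's range is limited). The gripper opens to 85 mm and grips with 20 to 120 N. Pads are 22 mm wide; open, the fingers measure 114 mm over their backs; the gripper's body (76 mm by 85 mm) begins 54 mm behind the grasp point. The pads swing forward as they close: fully open they stand 13 mm farther back than shut.
Start: joints at [-1.244, 0.217, 1.613, -0, 1.311, -0.112], TCP at [0.266, -0.566, 0.2] pointing down, gripper open.
Joint ranges: [-2.75, 2.75], [-0.78, 2.1], [0.31, 2.55], [-1.13, 4.27], [0.13, 2.63], [-2.58, 2.58]. Speed limits (rad/s): [2.79, 2.79, 3.14, 3.14, 3.14, 3.14].

INTERFACE

Orientations are given as a rotation vector (axis times angle).
In Python, from bench import r gives the robot as it stands.
- The arm moves only by the shell command python3 -m creep 'ROWS' [FORCE]. ROWS is JSON, a list of rows, each a list of 7 numbers: the turn, a rotation vector about the world's x, y, z in units of 30 degrees (1.0 is 30 degrees), then the shift along the world's x, y, z in units of 0.5 m (1.0 is 0.5 m), then the gripper's target within -1 to 1 (shut at 1, half-way at 0, fully open at -1). A call has 1 to 5 rows; each row is the pose to reach, as a shift and turn from the pose commanded when the call began; what a row does not reach only later rows make up. A row lasts 1/12 s, in which the tool goes at most 41.7 mm and 7.16 degrees, less where a joint would pass 70% of its speed; a pose out of reach is approached as far as the arm can. A call with a number of a shift or a turn outside -1 to 1 is refused whole. A call with a gripper value outside its range is refused whole. The fingers move at their own pace and stop on an object; FORCE is the grip in N (left out, the last holds). Time passes only in rows, so rows that repeat a pose let the fingers close. It gives the time, the measured TCP pose, the force, the opening and the grip force at its end, in the units of the state.
- r.read_state(): the state, without advancing time (a new reading comes with each control period).
- r.snapshot(name): name is "scene" or "top" or "wrist"; returns the picture (480x640x3 uint8, red, green, blue); there is no depth.
- r.calibration(name): a dict with "fx", "fy", "cx", "cy" (pixels), "cam_to_world" (4x4, takes a point from camera to world coordinates); the wrist camera has in their place "T_tool_cam" (4x4, takes a point from camera to tool coordinates, whose origin is the TCP and whose axes are the flange's). Camera axes: x right, y down, z forward; pixel columns grow to the right and rows downward; lengths in m; the calibration is good to about 2 mm. A picture is of the moment at which its call begins: read the wrist's pose just before it. calibration takes no time and is no camera call.
- r.close_job(): hands the job in; it is judged then, once.
The state is a dict: "clock": time; "joints": joint angles; "dq": joint speeds; "tau": joint torques, N m; "tcp_pos": TCP position; "eef_rot": TCP orientation; "force": force on the tool from outside, world axes, zero at the start; "torque": the same for the moment, N m; "width": finger opening in m; "gripper_force": force on a finger pad.
Only numpy, scipy, OpenCV 4.12 (cv2) and the standard library are available. Lean on these libraries where they do the work, as an engineer would, in place of code of your own. Each camera call takes 0.05 s, during which the arm holds its last target. There are 200 camera calls.

## Working session

There is one attempt and no reset: what is moved stays moved. The work goes in short steps, Python scripts to look and compute and a shell command to move; the robot and the scene stay as the last step left them, time stands still between calls to the robot, and variables do not carry over. Pictures are saved under pics/ and viewed, at most 10 in all, crops included, and the job is handed in when it is done.

```bash
mkdir -p pics; ls; python3 - <<'E'
from bench import r
import cv2,numpy as np
for n in("top","scene"):
    im=r.snapshot(n); cv2.imwrite(f"pics/{n}0.png",im[:,:,::-1])
    c=r.calibration(n); print(n,c["fx"],c["cx"],c["cy"],np.round(c["cam_to_world"],3).tolist())
c=r.calibration("wrist");print(np.round(c["T_tool_cam"],3).tolist(),c["fx"])
print(r.read_state())
E
```

```text
pics
top 506.5821074849505 314.7849768473943 233.78799012146547 [[0.01, -0.997, 0.072, 0.384], [-1.0, -0.01, -0.001, 0.352], [0.002, -0.072, -0.997, 0.93], [0.0, 0.0, 0.0, 1.0]]
scene 598.2388262818149 315.88305729450485 241.01818362013137 [[-0.426, -0.378, 0.822, -0.261], [-0.905, 0.192, -0.381, 0.688], [-0.014, -0.906, -0.424, 0.428], [0.0, 0.0, 0.0, 1.0]]
[[0.0, -0.96, -0.279, 0.071], [1.0, -0.0, 0.0, -0.001], [-0.0, -0.279, 0.96, -0.174], [0.0, 0.0, 0.0, 1.0]] 358.5829611077165
{'clock': 0.1, 'joints': array([-1.24420085e+00,  2.17695652e-01,  1.61478767e+00,  1.22423576e-05,
        1.31130551e+00, -1.12188481e-01]), 'dq': array([ 5.79942704e-06, -1.44538381e-03, -1.31631446e-03,  2.69984462e-03,
       -3.90383414e-04, -9.42176274e-04]), 'tau': array([-3.87277187e-04, -3.98072398e+01, -3.04970741e+01, -6.85030818e-05,
        4.19116463e-03,  6.86824336e-06]), 'tcp_pos': array([ 0.26529345, -0.56500809,  0.19858112]), 'eef_rot': array([-3.06415714e+00, -6.83244004e-01,  3.50398481e-04]), 'force': array([-0.55409261, -0.0737562 ,  0.1873798 ]), 'torque': array([-0.01047149, -0.0296798 ,  0.02502802]), 'gripper_force': 0.0, 'width': 0.08558128344489525}
```

View pics/top0.png

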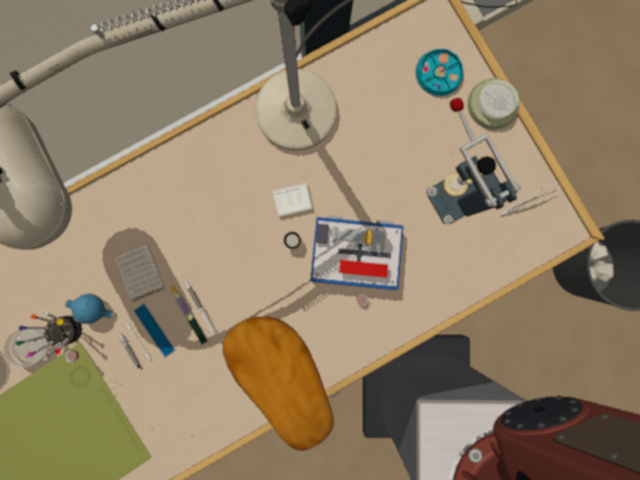

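View pics/scene0.png

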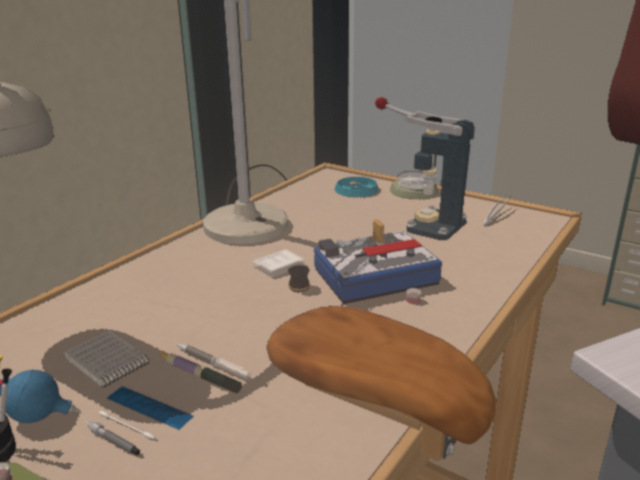

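The top view shows the box at about (357,253), with the red bar at (363,269), the brass tab at (369,237) and the dark keeper at (321,233), so box +y points image-left, roughly world +y. The loupe (292,240), case (293,200) and pot (362,301) stand clear of it.

```bash
cat > h.py <<'E'
import cv2,numpy as np
from bench import r
def ray(c,T,uv):
    d=T[:3,:3]@np.array([(uv[0]-c["cx"])/c["fx"],(uv[1]-c["cy"])/c["fy"],1]); return T[:3,3],d
def onz(c,T,uv,z):
    o,d=ray(c,T,uv); return o+d*(z-o[2])/d[2]
def mask(im,lo,hi,roi):
    h=cv2.cvtColor(im,cv2.COLOR_RGB2HSV); m=cv2.inRange(h,lo,hi); k=np.zeros_like(m); x0,y0,x1,y1=roi; k[y0:y1,x0:x1]=255; return m&k
def big(m):
    return max(cv2.findContours(m,cv2.RETR_EXTERNAL,cv2.CHAIN_APPROX_NONE)[0],key=cv2.contourArea)
E
python3 - <<'E'
from h import *
im=r.snapshot("top");c=r.calibration("top");T=np.array(c["cam_to_world"]);roi=(300,205,415,297)
for n,lo,hi,z in(("blue",(100,110,30),(125,255,255),.04),("red",(0,180,80),(6,255,255),.06),("brass",(14,110,100),(30,255,255),.076)):
    m=mask(im,lo,hi,roi)
    ct=np.vstack([q for q in cv2.findContours(m,0,1)[0] if cv2.contourArea(q)>8]) if n=="blue" else big(m)
    P=np.array([onz(c,T,p[0],z)[:2] for p in ct]).astype(np.float32)*1000
    rect=cv2.minAreaRect(P); print(n,cv2.boundingRect(ct),np.round(rect[0],1),np.round(rect[1],1),round(rect[2],1),np.round(cv2.boxPoints(rect)).tolist())
s=r.snapshot("scene")[200:310,290:460]; t=im[205:300,300:415]
cv2.imwrite("pics/crop.png",np.hstack([cv2.resize(t[:,:,::-1],(400,330),interpolation=2),cv2.resize(s[:,:,::-1],(400,330),interpolation=2)]))
E
```

```text
blue (311, 218, 91, 72) [415. 277.] [151.2 112.6] 84.9 [[352.0, 207.0], [464.0, 197.0], [478.0, 347.0], [366.0, 357.0]]
red (340, 261, 47, 16) [388.8 267.6] [79.7 21.6] 84.9 [[375.0, 229.0], [396.0, 227.0], [403.0, 306.0], [382.0, 308.0]]
brass (364, 230, 9, 15) [440.9 261.3] [23.7 13.5] 0.2 [[429.0, 268.0], [429.0, 255.0], [453.0, 255.0], [453.0, 268.0]]
```

View pics/crop.png

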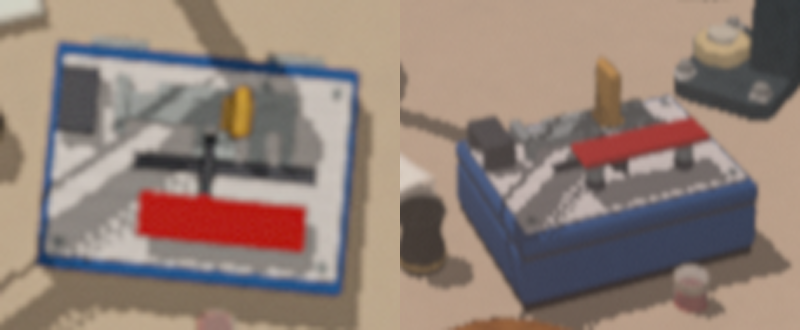

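```bash
python3 -m creep '[[0,0,0.1,0.015,0.08,0,0.05],[0,0,0.2,0.03,0.16,0,0.05],[0,0,0.3,0.045,0.24,0,0.05],[0,0,0.4,0.06,0.32,0,0.05],[0,0,0.5,0.0735,0.4,0,0.05]]' 30
python3 -m creep '[[0,0,0.1,0.015,0.08,0,0.05],[0,0,0.2,0.03,0.16,0,0.05],[0,0,0.3,0.045,0.24,0,0.05],[0,0,0.4,0.06,0.32,0,0.05],[0,0,0.5,0.0735,0.4,0,0.05]]'
python3 -m creep '[[0,0,0.1,0.015,0.08,0,0.05],[0,0,0.2,0.03,0.16,0,0.05],[0,0,0.3,0.045,0.24,0,0.05],[0,0,0.4,0.06,0.32,0,0.05],[0,0,0.5,0.0735,0.4,0,0.05]]'
python3 -m creep '[[0,0,0.1,0.015,0.08,0,0.05],[0,0,0.2,0.03,0.16,0,0.05],[0,0,0.3,0.045,0.24,0,0.05],[0,0,0.4,0.06,0.32,0,0.05],[0,0,0.5,0.0735,0.4,0,0.05]]'
```

```text
clock: 0.62
tcp_pos: [0.3023, -0.3638, 0.1994]
eef_rot: [-2.949, -1.081, -0.0]
force: [1.2, 0.6, 0.7]
width: 0.0407
gripper_force: 0.0
clock: 1.03
tcp_pos: [0.3389, -0.1639, 0.1997]
eef_rot: [2.783, 1.456, 0.001]
force: [0.8, 0.9, 0.3]
width: 0.0405
gripper_force: 0.0
clock: 1.45
tcp_pos: [0.3757, 0.0362, 0.2001]
eef_rot: [2.568, 1.808, 0.002]
force: [0.3, -1.2, -0.3]
width: 0.0403
gripper_force: 0.0
clock: 1.87
tcp_pos: [0.4123, 0.2365, 0.1998]
eef_rot: [2.31, 2.129, 0.001]
force: [0.5, -0.2, 0.4]
width: 0.0406
gripper_force: 0.0
```

```bash
python3 - <<'E'
from h import *
from scipy.spatial.transform import Rotation as R
s=r.read_state(); im=r.snapshot("wrist"); cv2.imwrite("pics/w1.png",im[:,:,::-1])
c=r.calibration("wrist"); W=np.eye(4);W[:3,:3]=R.from_rotvec(s["eef_rot"]).as_matrix();W[:3,3]=s["tcp_pos"];T=W@np.array(c["T_tool_cam"])
print(np.round(T[:3,3],3),s["tcp_pos"],s["eef_rot"])
for n,lo,hi,z in(("red",(0,180,60),(6,255,255),.06),("brass",(14,110,60),(30,255,255),.076),("blue",(100,110,30),(125,255,255),.04)):
    try:
        m=mask(im,lo,hi,(0,0,640,480));ct=big(m) if n!="blue" else np.vstack([q for q in cv2.findContours(m,0,1)[0] if cv2.contourArea(q)>30])
        P=np.array([onz(c,T,p[0],z)[:2] for p in ct]).astype(np.float32)*1000
        rect=cv2.minAreaRect(P); print(n,cv2.boundingRect(ct),np.round(rect[0],1),np.round(rect[1],1),round(rect[2],1),np.round(cv2.boxPoints(rect)).tolist())
    except ValueError as e: print(n,e)
E
```

```text
[0.418 0.308 0.374] [0.4123357  0.2364946  0.19980626] [2.30959910e+00 2.12897867e+00 6.09998910e-04]
red (277, 143, 28, 95) [389.6 267.9] [82. 23.] 85.0 [[375.0, 228.0], [398.0, 226.0], [405.0, 308.0], [382.0, 310.0]]
brass (0, 0, 227, 331) [237.5 285.3] [154.  280.7] 1.9 [[156.0, 423.0], [165.0, 142.0], [319.0, 148.0], [310.0, 428.0]]
blue (256, 86, 131, 170) [416.3 277.6] [152.8 113.4] 85.0 [[353.0, 206.0], [466.0, 197.0], [479.0, 349.0], [366.0, 359.0]]
```

View pics/w1.png

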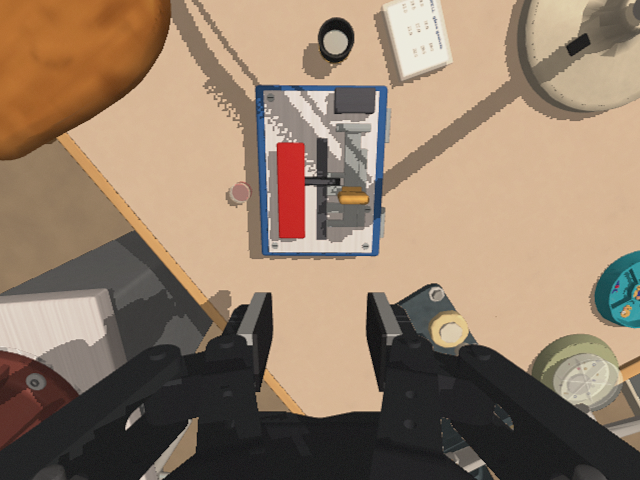

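```bash
python3 - <<'E'
from h import *
from scipy.spatial.transform import Rotation as R
s=r.read_state(); im=cv2.imread("pics/w1.png")[:,:,::-1].copy()
c=r.calibration("wrist"); W=np.eye(4);W[:3,:3]=R.from_rotvec(s["eef_rot"]).as_matrix();W[:3,3]=s["tcp_pos"];T=W@np.array(c["T_tool_cam"])
ct=big(mask(im,(12,110,60),(32,255,255),(330,175,380,215)));x,y,w,h=cv2.boundingRect(ct);print(x,y,w,h)
for v in(y,y+h): print([np.round(onz(c,T,(u,v),.076)*1000,1).tolist() for u in(x,x+w)])
E
python3 -m creep '[[0,0,0,0.0034,0,-0.06,0.05],[0,0,0,0.0034,0,-0.12,0.05],[0,0,0,0.0034,0,-0.18,0.05],[0,0,0,0.0034,0,-0.22,0.05],[0,0,0,0.0034,0,-0.22,0.05]]'
```

```text
338 187 31 17
[[431.1, 278.3, 76.0], [456.6, 276.3, 76.0]]
[[430.2, 264.1, 76.0], [456.1, 262.1, 76.0]]
clock: 2.33
tcp_pos: [0.4094, 0.2322, 0.0846]
eef_rot: [-2.311, -2.122, 0.016]
force: [-0.7, -1.0, -0.7]
width: 0.0404
gripper_force: 0.0
```

```bash
python3 - <<'E'
from h import *
s=r.read_state();print(s)
im=r.snapshot("wrist"); cv2.imwrite("pics/w2.png",im[:,:,::-1]);s=r.read_state();print(s["tcp_pos"],s["eef_rot"])
E
```

```text
{'clock': 2.3333, 'joints': array([ 3.66728228e-01,  3.09468012e-02,  2.05480481e+00, -1.93317172e-05,
        1.06693451e+00,  4.51613404e-01]), 'dq': array([-0.00178109, -0.05137783, -0.0575042 ,  0.00215692,  0.05929841,
        0.00150888]), 'tau': array([-6.18169969e-02, -2.87391347e+01, -2.89166754e+01,  6.33020580e-03,
       -5.24294078e-01, -1.19066940e-04]), 'tcp_pos': array([0.40942238, 0.23224083, 0.08460075]), 'eef_rot': array([-2.31066537, -2.12242156,  0.01619552]), 'force': array([-0.69159806, -0.9925699 , -0.68184365]), 'torque': array([-0.01737188,  0.06974581, -0.06703925]), 'gripper_force': 0.0, 'width': 0.040394681132611875}
[0.41146816 0.23298738 0.08717939] [-2.31195678 -2.12337898  0.00998726]
```

View pics/w2.png

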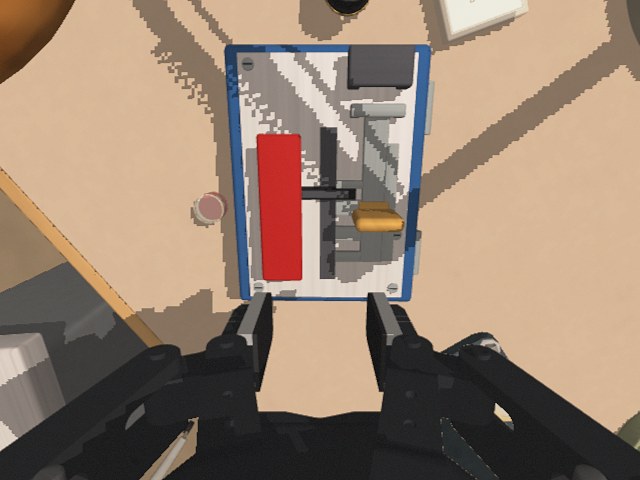

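The arm was still settling, which explains the measurement disagreement. I'll let it settle and remeasure.

```bash
python3 -m creep '[[0,0,0,0,0,0,0.05],[0,0,0,0,0,0,0.05],[0,0,0,0,0,0,0.05],[0,0,0,0,0,0,0.05],[0,0,0,0,0,0,0.05]]'
cat > m.py <<'E'
from h import *
from scipy.spatial.transform import Rotation as R
s=r.read_state(); im=r.snapshot("wrist")
c=r.calibration("wrist"); W=np.eye(4);W[:3,:3]=R.from_rotvec(s["eef_rot"]).as_matrix();W[:3,3]=s["tcp_pos"];T=W@np.array(c["T_tool_cam"])
print("tcp",s["tcp_pos"],"zaxis",np.round(W[:3,2],4),"yaw",np.degrees(np.arctan2(W[1,0],W[0,0])),s["force"],s["width"])
ct=big(mask(im,(0,180,60),(6,255,255),(200,0,330,480)))
for z in (.06,.053):
    rect=cv2.minAreaRect(np.array([onz(c,T,p[0],z)[:2] for p in ct]).astype(np.float32)*1000);print("red",z,np.round(rect,1) if 0 else rect)
ct=big(mask(im,(12,110,60),(32,255,255),(330,60,430,280)));x,y,w,h=cv2.boundingRect(ct);print("tab px",x,y,w,h)
print("tab rear",[np.round(onz(c,T,(u,y+h),.076)*1000,1).tolist() for u in(x,x+w)])
E
python3 m.py
```

```text
clock: 2.8
tcp_pos: [0.4153, 0.2346, 0.0911]
eef_rot: [2.313, 2.125, 0.004]
force: [-0.6, 1.1, 0.4]
width: 0.0407
gripper_force: 0.0
tcp [0.41525904 0.23455857 0.09113294] zaxis [ 0.0024  0.001  -1.    ] yaw 85.13338373808791 [-0.63237462  1.07050534  0.37630363] 0.040661385282502044
red 0.06 ((389.7607421875, 268.0594177246094), (82.40579986572266, 23.267793655395508), 85.00508880615234)
red 0.053 ((388.71612548828125, 266.7763366699219), (85.21316528320312, 24.060440063476562), 85.00501251220703)
tab px 341 205 49 29
tab rear [[428.6, 256.7, 76.0], [455.2, 254.4, 76.0]]
```

```bash
python3 -m creep '[[0,0,0,0,0.008,-0.01,0.05],[0,0,0,0,0.008,-0.025,0.05],[0,0,0,0,0.008,-0.04,0.05],[0,0,0,0,0.008,-0.05,0.05],[0,0,0,0,0.008,-0.05,0.05]]'; python3 -m creep '[[0,0,0,0,0,0,0.05],[0,0,0,0,0,0,0.05],[0,0,0,0,0,0,0.05],[0,0,0,0,0,0,0.05],[0,0,0,0,0,0,0.05]]'; python3 m.py
```

```text
clock: 3.27
tcp_pos: [0.4124, 0.2375, 0.0626]
eef_rot: [-2.312, -2.124, 0.006]
force: [-0.4, -0.6, -0.1]
width: 0.0406
gripper_force: 0.0
clock: 3.68
tcp_pos: [0.4146, 0.2383, 0.0652]
eef_rot: [2.313, 2.125, 0.001]
force: [-0.6, -0.8, 0.0]
width: 0.0405
gripper_force: 0.0
tcp [0.41461715 0.23829952 0.06517806] zaxis [ 8.e-04  3.e-04 -1.e+00] yaw 85.13887949207904 [-0.63751366 -0.81369559  0.03474063] 0.04052417339455391
red 0.06 ((389.7415771484375, 267.9170227050781), (82.3478012084961, 23.16206169128418), 85.01594543457031)
red 0.053 ((388.5591735839844, 266.2916564941406), (85.55985260009766, 24.06551742553711), 85.01603698730469)
tab px 346 220 56 35
tab rear [[428.5, 256.6, 76.0], [455.2, 254.4, 76.0]]
```

```bash
for i in 1; do python3 -m creep '[[0,0,0,0,0,-0.003,0.05],[0,0,0,0,0,-0.006,0.05],[0,0,0,0,0,-0.009,0.05],[0,0,0,0,0,-0.01,0.05],[0,0,0,0,0,-0.01,0.05]]'; python3 -m creep '[[0,0,0,0,0,-0.002,0.05],[0,0,0,0,0,-0.004,0.05],[0,0,0,0,0,-0.004,0.05],[0,0,0,0,0,-0.004,0.05],[0,0,0,0,0,-0.004,0.05]]'; done; python3 m.py
```

```text
clock: 4.15
tcp_pos: [0.414, 0.2381, 0.0595]
eef_rot: [-2.313, -2.125, 0.001]
force: [0.1, -0.3, -0.2]
width: 0.0404
gripper_force: 0.0
clock: 4.57
tcp_pos: [0.4143, 0.2382, 0.0578]
eef_rot: [2.314, 2.125, -0.0]
force: [0.4, 0.0, 0.4]
width: 0.0406
gripper_force: 0.0
tcp [0.41427508 0.23821745 0.05780421] zaxis [-0. -0. -1.] yaw 85.14026204699813 [0.39730072 0.03781648 0.37306266] 0.040577798445097416
red 0.06 ((389.8328552246094, 267.8793640136719), (82.43476867675781, 23.36593246459961), 84.99508666992188)
red 0.053 ((388.6118469238281, 266.1839599609375), (85.78849792480469, 24.316532135009766), 84.99503326416016)
tab px 347 222 59 37
tab rear [[428.1, 257.0, 76.0], [455.0, 254.7, 76.0]]
```

```bash
python3 -m creep '[[0,0,0,0,0,-0.001,0.05],[0,0,0,0,0,-0.002,0.05],[0,0,0,0,0,-0.003,0.05],[0,0,0,0,0,-0.003,0.05]]'; python3 -m creep '[[0,0,0,0,0,-0.001,0.05],[0,0,0,0,0,-0.002,0.05],[0,0,0,0,0,-0.003,0.05],[0,0,0,0,0,-0.003,0.05]]';python3 -m creep '[[0,0,0,0,0,-0.001,0.05],[0,0,0,0,0,-0.002,0.05],[0,0,0,0,0,-0.003,0.05],[0,0,0,0,0,-0.003,0.05]]'
```

```text
clock: 4.95
tcp_pos: [0.4141, 0.2382, 0.0562]
eef_rot: [-2.314, -2.125, 0.0]
force: [-0.4, 0.2, -0.7]
width: 0.0408
gripper_force: 0.0
clock: 5.28
tcp_pos: [0.4141, 0.2382, 0.0547]
eef_rot: [-2.314, -2.125, 0.0]
force: [-0.6, 0.2, -0.7]
width: 0.0404
gripper_force: 0.0
clock: 5.62
tcp_pos: [0.4142, 0.2382, 0.0532]
eef_rot: [-2.314, -2.125, 0.0]
force: [-0.2, -1.0, 0.4]
width: 0.0405
gripper_force: 0.0
```

```bash
python3 -m creep '[[0,0,0,0,0,-0.001,0.05],[0,0,0,0,0,-0.002,0.05],[0,0,0,0,0,-0.003,0.05],[0,0,0,0,0,-0.003,0.05]]'; python3 m.py; python3 -c "
from h import *
cv2.imwrite('pics/w3.png',r.snapshot('wrist')[:,:,::-1])"
```

```text
clock: 5.95
tcp_pos: [0.4142, 0.2382, 0.0517]
eef_rot: [-2.314, -2.125, 0.0]
force: [-0.4, -0.1, -0.7]
width: 0.0405
gripper_force: 0.0
tcp [0.41416381 0.23815781 0.05167515] zaxis [-2.e-04 -1.e-04 -1.e+00] yaw 85.1403614194793 [-0.36843389 -0.10206783 -0.74441049] 0.04049564611938308
red 0.06 ((389.8116455078125, 267.97882080078125), (82.30327606201172, 23.291101455688477), 85.01148223876953)
red 0.053 ((388.54766845703125, 266.2267761230469), (85.77542877197266, 24.273679733276367), 85.01142883300781)
tab px 348 225 62 38
tab rear [[428.0, 257.1, 76.0], [455.3, 254.8, 76.0]]
```

View pics/w3.png

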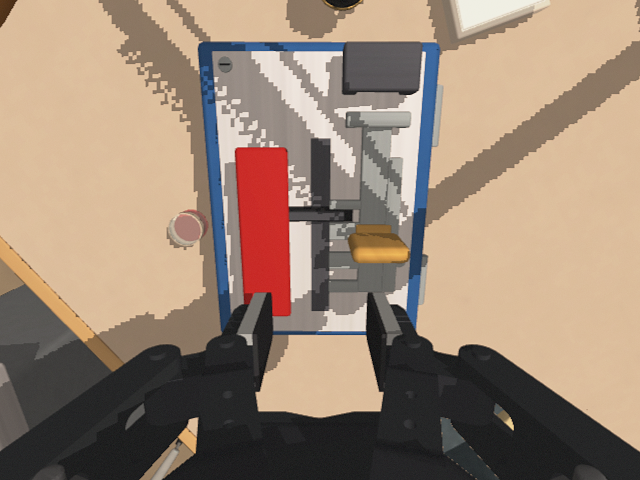

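```bash
python3 -m creep '[[0,0,0,0,0.003,0,0.05],[0,0,0,0.001,0.006,0,0.05],[0,0,0,0.001,0.01,0,0.05],[0,0,0,0.001,0.01,0,0.05],[0,0,0,0.001,0.01,0,0.05]]'; python3 -m creep '[[0,0,0,0,0,-0.001,0.05],[0,0,0,0,0,-0.002,0.05],[0,0,0,0,0,-0.003,0.05],[0,0,0,0,0,-0.003,0.05]]';python3 -m creep '[[0,0,0,0,0,-0.001,0.05],[0,0,0,0,0,-0.002,0.05],[0,0,0,0,0,-0.002,0.05],[0,0,0,0,0,-0.002,0.05]]'; python3 m.py
```

```text
clock: 6.47
tcp_pos: [0.4148, 0.2434, 0.0518]
eef_rot: [2.313, 2.126, 0.0]
force: [0.2, 0.3, -0.4]
width: 0.0406
gripper_force: 0.0
clock: 6.8
tcp_pos: [0.4146, 0.2431, 0.0501]
eef_rot: [-2.314, -2.125, 0.001]
force: [0.6, -0.7, -1.1]
width: 0.0404
gripper_force: 0.0
clock: 7.13
tcp_pos: [0.4147, 0.2432, 0.0492]
eef_rot: [-2.314, -2.125, 0.0]
force: [0.5, 0.9, -0.1]
width: 0.0405
gripper_force: 0.0
tcp [0.41470088 0.24317901 0.04924049] zaxis [-1.e-04 -1.e-04 -1.e+00] yaw 85.14065773901072 [ 0.46405588  0.94458219 -0.07891983] 0.04050558506274933
red 0.06 ((389.9055480957031, 268.01507568359375), (82.11897277832031, 23.496231079101562), 84.98953247070312)
red 0.053 ((388.60455322265625, 266.02386474609375), (85.63488006591797, 24.502243041992188), 84.98958587646484)
tab px 348 235 62 41
tab rear [[428.0, 257.0, 76.0], [455.2, 254.7, 76.0]]
```

```bash
python3 -c "
from h import *
s=r.snapshot('scene')[:,:,::-1];w=r.snapshot('wrist')[:,:,::-1]
a=cv2.resize(s[150:310,300:460],(400,400),interpolation=2);b=cv2.resize(w[180:380,220:420],(400,400),interpolation=2)
cv2.imwrite('pics/s3.png',np.hstack([a,b]))"
```

```text
(no output)
```

View pics/s3.png

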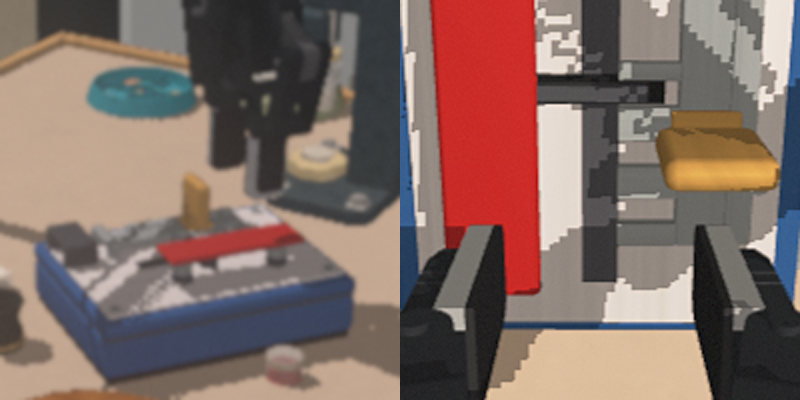

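The scene view puts the near fingertip around pixel (406,227). That casts to z≈0.083, so the half-open tips sit about 30 mm behind the TCP. They still have roughly 20 mm to go before touching the catch.

```bash
python3 -m creep '[[0,0,0,0,0,-0.004,0.05],[0,0,0,0,0,-0.008,0.05],[0,0,0,0,0,-0.012,0.05],[0,0,0,0,0,-0.014,0.05],[0,0,0,0,0,-0.014,0.05]]'; python3 -m creep '[[0,0,0,0,0,-0.002,0.05],[0,0,0,0,0,-0.004,0.05],[0,0,0,0,0,-0.006,0.05],[0,0,0,0,0,-0.006,0.05]]';  python3 m.py;  python3 -c "
from h import *
s=r.snapshot('scene')[:,:,::-1];w=r.snapshot('wrist')[:,:,::-1]
a=cv2.resize(s[150:310,300:460],(400,400),interpolation=2);b=cv2.resize(w[180:380,220:420],(400,400),interpolation=2)
cv2.imwrite('pics/s4.png',np.hstack([a,b]))"
```

```text
clock: 7.7
tcp_pos: [0.4143, 0.243, 0.0418]
eef_rot: [-2.313, -2.125, 0.001]
force: [0.2, -0.0, -0.5]
width: 0.0406
gripper_force: 0.0
clock: 8.03
tcp_pos: [0.4146, 0.2431, 0.0391]
eef_rot: [-2.314, -2.125, 0.001]
force: [-0.0, -0.2, -0.2]
width: 0.0402
gripper_force: 0.0
tcp [0.41461177 0.2431173  0.03907817] zaxis [-4.e-04 -2.e-04 -1.e+00] yaw 85.141189042348 [-0.03063819 -0.15631893 -0.1556735 ] 0.040158197967373056
red 0.06 ((389.87701416015625, 267.8388671875), (82.49908447265625, 23.377458572387695), 85.02397155761719)
red 0.053 ((388.49053955078125, 265.7092590332031), (86.26564025878906, 24.44477081298828), 85.02397155761719)
tab px 350 241 66 39
tab rear [[428.1, 259.0, 76.0], [455.1, 256.8, 76.0]]
```

View pics/s4.png

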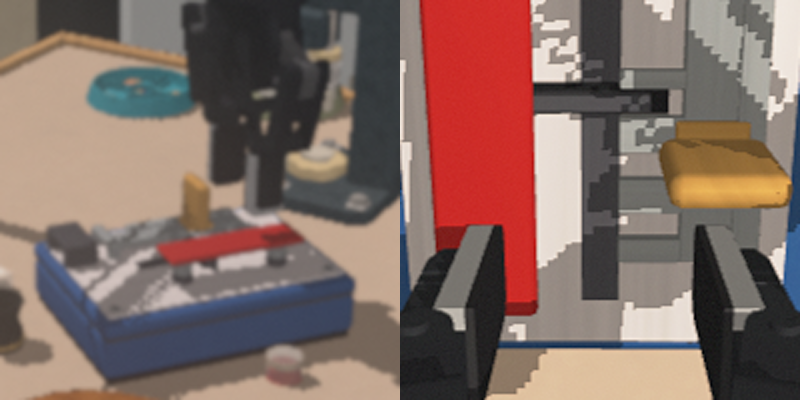

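The near fingertip, at crop (265,208), hangs about 12 mm above the tail of the red bar. The other finger is behind the tab with a clear gap.

```bash
python3 -m creep '[[0,0,0,0,0,-0.004,0.05],[0,0,0,0,0,-0.008,0.05],[0,0,0,0,0,-0.012,0.05],[0,0,0,0,0,-0.016,0.05],[0,0,0,0,0,-0.016,0.05]]'; python3 -m creep '[[0,0,0,0,0,-0.002,0.05],[0,0,0,0,0,-0.004,0.05],[0,0,0,0,0,-0.004,0.05],[0,0,0,0,0,-0.004,0.05]]';python3 -m creep '[[0,0,0,0,0,-0.001,0.05],[0,0,0,0,0,-0.002,0.05],[0,0,0,0,0,-0.003,0.05],[0,0,0,0,0,-0.003,0.05]]';  python3 m.py
```

```text
clock: 8.6
tcp_pos: [0.4142, 0.243, 0.0307]
eef_rot: [-2.313, -2.125, 0.002]
force: [-0.5, -0.6, -0.3]
width: 0.0405
gripper_force: 0.0
clock: 8.93
tcp_pos: [0.4148, 0.2432, 0.0293]
eef_rot: [-2.314, -2.125, 0.0]
force: [-0.2, -0.0, 0.1]
width: 0.0403
gripper_force: 0.0
clock: 9.27
tcp_pos: [0.4147, 0.2432, 0.0277]
eef_rot: [-2.314, -2.125, 0.0]
force: [0.6, -0.5, -0.2]
width: 0.0408
gripper_force: 0.0
tcp [0.41466278 0.24317263 0.02771281] zaxis [-2.e-04 -1.e-04 -1.e+00] yaw 85.13973506168132 [ 0.57041231 -0.45639246 -0.19365438] 0.040823682771270006
red 0.06 ((390.0063781738281, 268.0418701171875), (82.59117889404297, 23.639602661132812), 85.01192474365234)
red 0.053 ((388.5146179199219, 265.7503662109375), (86.6635513305664, 24.80521583557129), 85.01200103759766)
tab px 352 247 71 33
tab rear [[428.3, 263.6, 76.0], [454.9, 261.4, 76.0]]
```

```bash
for i in 1 2; do python3 -m creep '[[0,0,0,0,0,-0.001,0.05],[0,0,0,0,0,-0.002,0.05],[0,0,0,0,0,-0.003,0.05],[0,0,0,0,0,-0.003,0.05]]' | grep -E "tcp|force"; done; python3 -c "
from h import *
s=r.snapshot('scene')[:,:,::-1];w=r.snapshot('wrist')[:,:,::-1]
a=cv2.resize(s[190:290,330:430],(400,400),interpolation=2);b=cv2.resize(w[180:380,220:420],(400,400),interpolation=2)
cv2.imwrite('pics/s5.png',np.hstack([a,b]))"
```

```text
tcp_pos: [0.4148, 0.2432, 0.0265]
force: [-0.6, 0.3, 2.5]
gripper_force: 1.1
tcp_pos: [0.4149, 0.2432, 0.0249]
force: [-0.2, 0.3, 3.3]
gripper_force: 1.5
```

View pics/s5.png

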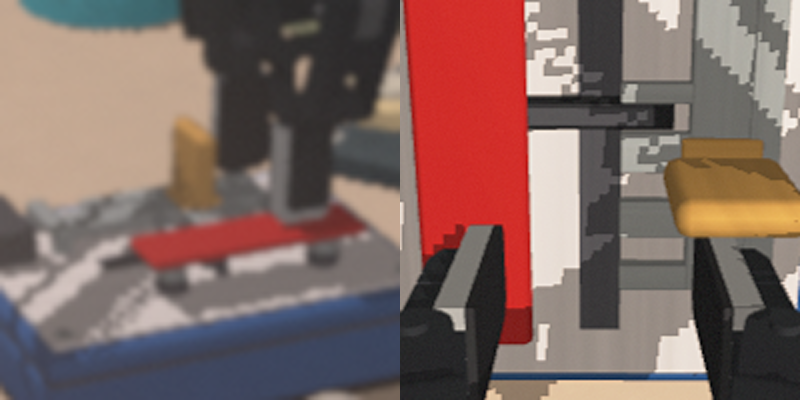

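Contact: the near fingertip presses the red bar and the spring has started (3.3 N). The other finger stands just behind the tab. Next I press to about 6.5 mm.

```bash
python3 -m creep '[[0,0,0,0,0,-0.002,0.05],[0,0,0,0,0,-0.004,0.05],[0,0,0,0,0,-0.006,0.05],[0,0,0,0,0,-0.008,0.05],[0,0,0,0,0,-0.008,0.05]]' ; python3 -m creep '[[0,0,0,0,0,0,0.05],[0,0,0,0,0,0,0.05]]'|grep -E "tcp|force"; python3 m.py
```

```text
clock: 10.5
tcp_pos: [0.4148, 0.2432, 0.0208]
eef_rot: [2.314, 2.125, 0.0]
force: [-0.4, -1.4, 5.5]
width: 0.0404
gripper_force: 2.3
tcp_pos: [0.4149, 0.2432, 0.0209]
force: [-1.2, -0.7, 4.5]
gripper_force: 2.2
tcp [0.414884   0.24323021 0.02090096] zaxis [ 2.e-04  0.e+00 -1.e+00] yaw 85.1434469823483 [-1.2210722  -0.6585162   4.49584892] 0.04069810967136683
red 0.06 ((391.2588806152344, 270.11737060546875), (79.1108627319336, 22.441650390625), 85.01262664794922)
red 0.053 ((389.74859619140625, 267.81549072265625), (83.20800018310547, 23.603944778442383), 85.01271057128906)
tab px 353 252 69 28
tab rear [[428.4, 266.4, 76.0], [452.9, 264.3, 76.0]]
```

```bash
for i in 1; do python3 -m creep '[[0,0,0,0.0003,0.004,0,0.05],[0,0,0,0.0007,0.008,0,0.05],[0,0,0,0.001,0.012,0,0.05],[0,0,0,0.0014,0.016,0,0.05],[0,0,0,0.0017,0.02,0,0.05]]'; done; python3 m.py
```

```text
clock: 11.13
tcp_pos: [0.4156, 0.2521, 0.0208]
eef_rot: [2.312, 2.125, -0.003]
force: [-0.3, -5.7, 6.8]
width: 0.0405
gripper_force: 3.4
tcp [0.41560514 0.2521385  0.02076944] zaxis [-4.0e-04 -2.6e-03 -1.0e+00] yaw 85.1842272909116 [-0.29840407 -5.69128739  6.83068266] 0.040528342378514354
red 0.06 ((391.3917236328125, 270.572509765625), (78.780517578125, 22.515779495239258), 85.0064468383789)
red 0.053 ((389.8451232910156, 267.8028564453125), (82.87020874023438, 23.6845645904541), 85.00643920898438)
tab px 353 257 64 23
tab rear [[429.1, 275.5, 76.0], [451.8, 273.6, 76.0]]
```

```bash
python3 -m creep '[[0,0,0,0.0003,0.004,0,0.05],[0,0,0,0.0007,0.008,0,0.05],[0,0,0,0.0007,0.008,0,0.05]]'|grep -E "tcp|^force"; python3 m.py
python3 - <<'E'
from h import *
im=r.snapshot("top");c=r.calibration("top");T=np.array(c["cam_to_world"])
m=mask(im,(14,110,60),(30,255,255),(330,220,390,250));ct=big(m);print(cv2.boundingRect(ct))
E
```

```text
tcp_pos: [0.4159, 0.2564, 0.0207]
force: [-0.3, -4.3, 6.6]
tcp [0.4159273  0.25640787 0.02070507] zaxis [-4.0e-04 -2.2e-03 -1.0e+00] yaw 85.1906024899879 [-0.29837116 -4.34896939  6.56516817] 0.040558584679449144
red 0.06 ((391.3455810546875, 270.95892333984375), (79.04727935791016, 22.426414489746094), 85.01917266845703)
red 0.053 ((389.77984619140625, 267.9906311035156), (83.15186309814453, 23.590927124023438), 85.0191421508789)
tab px 353 257 64 23
tab rear [[429.4, 279.8, 76.0], [452.1, 277.9, 76.0]]Traceback (most recent call last):
  File "<stdin>", line 3, in <module>
  File "h.py", line 10, in big
    return max(cv2.findContours(m,cv2.RETR_EXTERNAL,cv2.CHAIN_APPROX_NONE)[0],key=cv2.contourArea)
ValueError: max() iterable argument is empty
```

The tab now keeps its place in the wrist view while the TCP advances, so the bolt is sliding with the catch down. Home should be near TCP y≈0.277.

```bash
python3 -m creep '[[0,0,0,0.0003,0.004,0,0.05],[0,0,0,0.0007,0.008,0,0.05],[0,0,0,0.001,0.012,0,0.05],[0,0,0,0.0014,0.016,0,0.05],[0,0,0,0.0014,0.016,0,0.05]]'|grep -E "tcp|^force";python3 -m creep '[[0,0,0,0.0003,0.004,0,0.05],[0,0,0,0.0007,0.008,0,0.05],[0,0,0,0.001,0.012,0,0.05],[0,0,0,0.001,0.012,0,0.05]]'|grep -E "tcp|^force"; python3 m.py
```

```text
tcp_pos: [0.4166, 0.2645, 0.0207]
force: [-0.4, -3.6, 5.9]
tcp_pos: [0.4172, 0.2704, 0.0207]
force: [-0.8, -3.9, 5.6]
tcp [0.41715503 0.2704199  0.02069483] zaxis [-3.0e-04 -2.1e-03 -1.0e+00] yaw 85.18515948393458 [-0.84640936 -3.89592728  5.61799444] 0.040722519385210196
red 0.06 ((391.4990539550781, 271.4151916503906), (79.06846618652344, 22.494802474975586), 85.20018768310547)
red 0.053 ((389.8777770996094, 267.74365234375), (83.17427825927734, 23.662927627563477), 85.20016479492188)
tab px 353 257 64 23
tab rear [[430.7, 293.8, 76.0], [453.3, 291.9, 76.0]]
```

Continuing in 2 mm steps until the stop is felt.

```bash
for i in 1; do python3 -m creep '[[0,0,0,0.0003,0.004,0,0.05],[0,0,0,0.0003,0.004,0,0.05],[0,0,0,0.0003,0.004,0,0.05]]'|grep -E "tcp|^force"; python3 -m creep '[[0,0,0,0.0003,0.004,0,0.05],[0,0,0,0.0003,0.004,0,0.05],[0,0,0,0.0003,0.004,0,0.05]]'|grep -E "tcp|^force"; python3 -m creep '[[0,0,0,0.0002,0.003,0,0.05],[0,0,0,0.0002,0.003,0,0.05],[0,0,0,0.0002,0.003,0,0.05]]'|grep -E "tcp|^force"; done; python3 m.py
```

```text
tcp_pos: [0.4174, 0.2724, 0.0207]
force: [-0.2, -5.0, 4.4]
tcp_pos: [0.4175, 0.2745, 0.0207]
force: [0.1, -5.2, 5.2]
tcp_pos: [0.4176, 0.2761, 0.0207]
force: [0.7, -5.0, 3.9]
tcp [0.41762862 0.27608283 0.02067118] zaxis [ 0.     -0.0013 -1.    ] yaw 85.16686935257472 [ 0.73903544 -4.96456287  3.8647653 ] 0.0403710711883635
red 0.06 ((391.5263671875, 272.32745361328125), (78.10096740722656, 22.339845657348633), 85.19807434082031)
red 0.053 ((389.884033203125, 268.41717529296875), (82.15555572509766, 23.499618530273438), 85.19805908203125)
tab px 353 257 65 23
tab rear [[431.1, 299.4, 76.0], [454.1, 297.5, 76.0]]
```

```bash
for i in 1; do python3 -m creep '[[0,0,0,0.0002,0.003,0,0.05],[0,0,0,0.0002,0.003,0,0.05],[0,0,0,0.0002,0.003,0,0.05]]'|grep -E "tcp|^force"; python3 -m creep '[[0,0,0,0.0002,0.003,0,0.05],[0,0,0,0.0002,0.003,0,0.05],[0,0,0,0.0002,0.003,0,0.05]]'|grep -E "tcp|^force"; python3 -m creep '[[0,0,0,0.0002,0.002,0,0.05],[0,0,0,0.0002,0.002,0,0.05],[0,0,0,0.0002,0.002,0,0.05]]'|grep -E "tcp|^force"; done; python3 m.py
```

```text
tcp_pos: [0.4177, 0.2775, 0.0207]
force: [0.4, -5.9, 4.9]
tcp_pos: [0.4177, 0.2774, 0.0207]
force: [0.6, -9.9, 6.7]
tcp_pos: [0.4177, 0.2774, 0.0207]
force: [-0.8, -12.8, 8.7]
tcp [0.41766728 0.27740504 0.02071149] zaxis [-0.0013 -0.0066 -1.    ] yaw 85.20198782939418 [ -0.84902509 -12.84815289   8.72213004] 0.040607765513373924
red 0.06 ((391.8635559082031, 272.74969482421875), (77.86817932128906, 22.381013870239258), 86.08696746826172)
red 0.053 ((390.222900390625, 268.7345886230469), (81.92100524902344, 23.545856475830078), 86.0870361328125)
tab px 353 257 64 23
tab rear [[431.2, 301.1, 76.0], [453.8, 299.2, 76.0]]
```

The stop is firm at TCP y=0.2774: contact was near 0.2453, so the travel is 32 mm and the push has risen to 12.8 N. I'll ease the push, lift straight up so the catch springs, then back off and rise.

```bash
python3 -m creep '[[0,0,0,-0.0003,-0.004,0,0.05],[0,0,0,-0.0003,-0.004,0,0.05],[0,0,0,-0.0003,-0.004,0,0.05]]'|grep -E "tcp|^force"; python3 -m creep '[[0,0,0,0,0,0.005,0.05],[0,0,0,0,0,0.011,0.05],[0,0,0,0,0,0.018,0.05],[0,0,0,0,0,0.026,0.05],[0,0,0,0,0,0.026,0.05]]'|grep -E "tcp|^force";  python3 -m creep '[[0,0,0,0,-0.006,0,0.05],[0,0,0,-0.0015,-0.014,0,0.05],[0,0,0,-0.002,-0.024,0,0.05],[0,0,0,-0.002,-0.024,0,0.05],[0,0,0,-0.002,-0.024,0,0.05]]'|grep -E "tcp|^force"; python3 -m creep '[[0,0,0,0,0,0.03,0.05],[0,0,0,0,0,0.07,0.05],[0,0,0,0,0,0.12,0.05],[0,0,0,0,0,0.18,0.05],[0,0,0,0,0,0.24,0.05]]'|grep -E "tcp|^force"; python3 -m creep '[[0,0,0,0,0,0,0.05],[0,0,0,0,0,0,0.05],[0,0,0,0,0,0,0.05],[0,0,0,0,0,0,0.05],[0,0,0,0,0,0,0.05]]'|grep -E "tcp|^force"
python3 m.py;python3 -c "
from h import *
s=r.snapshot('scene')[:,:,::-1];w=r.snapshot('wrist')[:,:,::-1]
a=cv2.resize(s[200:310,290:460],(400,330),interpolation=2);b=cv2.resize(w[50:300,160:460],(396,330),interpolation=2)
cv2.imwrite('pics/s6.png',np.hstack([a,b]))"
```

```text
tcp_pos: [0.4177, 0.2775, 0.0207]
force: [0.0, -7.5, 6.2]
tcp_pos: [0.4158, 0.2777, 0.0328]
force: [-1.7, -4.3, -0.7]
tcp_pos: [0.4172, 0.2669, 0.0341]
force: [0.6, 0.8, 0.5]
tcp_pos: [0.4163, 0.2668, 0.1547]
force: [0.2, 0.6, -0.3]
tcp_pos: [0.4154, 0.2662, 0.152]
force: [0.3, -0.6, 0.5]
tcp [0.41540437 0.26617985 0.15196392] zaxis [-0.0032 -0.0013 -1.    ] yaw 85.14203325774439 [ 0.29220302 -0.63495964  0.45886104] 0.040859304935405565
red 0.06 ((389.8394775390625, 268.03875732421875), (81.9713363647461, 23.45599365234375), 85.02356719970703)
red 0.053 ((389.0058898925781, 266.2052917480469), (84.12760162353516, 24.073028564453125), 85.02354431152344)
tab px 341 191 37 21
tab rear [[432.0, 288.4, 76.0], [458.0, 286.3, 76.0]]
```

View pics/s6.png

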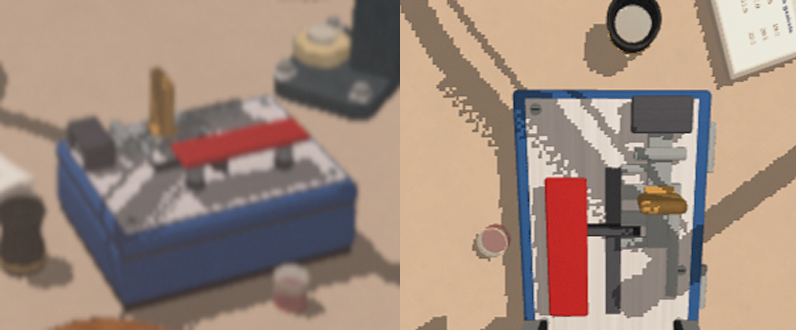

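The tab's rear edge moved from y 0.2555 to 0.2874, a full 32 mm. The red bar again measures as at 60 mm height, so the catch is up. The loose things are where they were and nothing is touched.

```bash
python3 -c "
from bench import r
print(r.read_state()['clock'],r.close_job())"
```

```text
the job is handed in; nothing more can be done
16.0 None
```

The box is locked and handed in at 16.0 s: I slid the bolt the full 32 mm home with the catch held down, the catch then sprang back up, and the loose items look undisturbed.

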